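# Lay the tall carton down and slide it under the wire rack

## Robot

A 6-joint arm with a two-finger parallel gripper is mounted at the origin on the work surface. World frame = base frame: x ahead of the robot, y to its left, z up, the work surface at z = 0. Lengths are in m, angles in rad, forces in N, time in s.
With the tool pointing down it reaches from about 0.4 to 0.825 m from the base axis. Payload 7 kg.
Tool frame: the origin (TCP) lies between the finger pads; the fingertips stand 8 mm ahead of it and the grasp point (between the pads) lies 11 mm behind it (arm.finger_overhang is the distance from the TCP to the fingertips, in m); z points along the fingers, y is the line along which they close (so a half turn about z gives the same grasp; the last joint's range is limited). The gripper opens to 88 mm and grips with 3 to 60 N. Pads are 19 mm wide; open, the fingers measure 130 mm over their backs; the gripper's body (78 mm by 193 mm) begins 47 mm behind the grasp point.
Start: joints at [1.456, 0.359, 0.012, 0, -1.224, -0.288], TCP at [0.265, 0.621, 0.235] pointing down, gripper open.
Joint ranges: [-3.07, 3.07], [-1.43, 2.12], [-1.02, 1.25], [-3.03, 1.67], [-3.05, -0], [-3.03, 3.03]. Speed limits (rad/s): [2.39, 2.39, 3.01, 3.14, 3.14, 3.14].

## Interface

Orientations are given as [roll, pitch, yaw] about the fixed x, y, z axes, in that order (R = Rz(yaw) Ry(pitch) Rx(roll)).
In Python, from station import arm gives the robot as it stands.
- The arm moves only by the tool move_arm, never from a script. Its argument "rows" is text: rows parted by semicolons, each of 7 numbers parted by spaces: the turn, a rotation vector about the tool's x, y, z in degrees, then the shift along the tool's x, y, z in m, then the finger opening in m, from 0 to 0.0876. A call has 1 to 8 rows; each row shifts and turns the commanded pose from where the row before left it, along the tool's axes as they then stand; what a row does not reach is not made up. A row lasts 1/8 s, in which the tool goes at most 62.5 mm and 10.7 degrees, less where a joint would pass 70% of its speed; a pose out of reach is approached as far as the arm can. A call is refused whole if a number of a shift passes 0.0625 or a number of a turn 10.7, either way. A call with a gripper value outside its range is refused whole. The fingers move at their own pace and stop on an object; "squeeze" is the grip in N (left out, the last holds). Time passes only in rows, so rows that do not move let the fingers close. It gives the time, the measured TCP pose, the force, the opening and the grip force at its end, in the units of the state.
- arm.get_state(): the state, without advancing time (a new reading comes with each control period).
- arm.grab_frame(name): name is "scene" or "side" or "wrist"; returns (picture, depth): 480x640x3 uint8, blue, green, red; 480x640 float32, m along the optical axis (not along the pixel's ray), 0 where there is no reading.
- arm.camera_model(name): a dict with "mtx" (3x3 intrinsics, pixels), "camera_from_world" (4x4, takes a point from world to camera coordinates); the wrist camera has in their place "mount" (4x4, takes a point from camera to tool coordinates, whose origin is the TCP and whose axes are the flange's). Camera axes: x right, y down, z forward; pixel columns grow to the right and rows downward; lengths in m; the calibration is good to about 2 mm. A picture is of the moment at which its call begins: read the wrist's pose just before it. camera_model takes no time and is no camera call.
- arm.job_done(): hands the job in; it is judged then, once.
The state is a dict: "t": time; "q": joint angles; "qd": joint speeds; "joint_efforts": joint torques, N m; "eef_pos": TCP position; "ee_rot": TCP orientation; "force": force on the tool from outside, world axes, zero at the start; "moment": the same for the moment, N m; "width": finger opening in m; "gripper_force": force on a finger pad.
Only numpy, scipy, OpenCV 4.12 (cv2) and the standard library are available. Lean on these libraries where they do the work, as an engineer would, in place of code of your own. Each camera call takes 0.05 s, during which the arm holds its last target. There are 200 camera calls.

## Task

First lift the steel tin out of the way and stand it upright in the middle of the round cork mat. Then tip the tall carton over onto one of its broad faces by pushing it high up, and slide it along the counter until it is fully under the low wire rack, not sticking out of the mouth; push it, do not lift it. Leave the funnel, the dish and the timer where they stand.

Things in the scene. Friction and masses are not known exactly. Their poses are not given: they have to be found in the camera images.
- carton: Tall closed cardboard box, 120 (x) by 95 (y) by 220 (z, up at the start) mm, 0.35 to 0.7 kg, too wide to grip, standing loose left or right of the work area. Origin: centre of its underside. Broad faces look along its y, which starts within 0.2 rad of world y either way: tip it along y, towards world y = 0, and it lies 95 mm high in front of the rack; lying 120 mm high it would not fit.
- carton_mid (a point): The carton's centre and balance point (110 mm along its z from its origin).
- carton_side_a (a point): Middle of one of the carton's 95 mm edges: (-60, 0, 0) mm in the carton's frame.
- carton_side_b (a point): The same at (60, 0, 0) mm.
- carton_side_c (a point): The same at (-60, 0, 220) mm.
- carton_side_d (a point): The same at (60, 0, 220) mm.
- rack: Low rack of steel wire, fixed to the far part of the counter, top 116 mm high, open at the front and without a floor. Origin on the counter in the middle of its open mouth; its x points into it, z up. Inside 300 mm wide (along its y), 160 mm deep (along its x, to a stop wire 50 mm up), 108 mm clear height. Post centres at y = -154 and +154 mm, wires 8 mm thick.
- tin: Plain steel can, 60 mm diameter, 100 mm high, 0.2 kg, standing in front of the rack where the carton is to land. Origin at the centre of its underside, z up.
- mat: Round cork mat, 100 mm diameter, 4 mm thick, fixed on the counter beside the rack (left or right). Origin at the centre of its underside, so that its top is 4 mm above it.
- funnel: Bystander: loose aluminium funnel standing on its wide end (110 mm diameter), 135 mm high, on the side opposite the carton. Origin at the centre of its underside.
- dish: Bystander: loose white ceramic bowl, 100 mm diameter, 35 mm high, on the side of the rack opposite the mat. Origin at the centre of its underside.
- timer: Bystander: loose flat white disc, 56 mm diameter, 20 mm high, lying on top of the rack near its back. Origin at the centre of its underside.
Mind the look-alikes: they are no part of the job. There is more than one size of the mat; the one meant has the size given above.

How it is judged:
On the way, in this order (a step that is already met when the one before it is completed fails the run):
1. the tin stands released on the cork mat, the carton still upright (horizontal distance between tin and mat below 0.025 m and height (world z) of tin between 0.001 and 0.008 m and angle between each of tin, carton's own z axis and vertical below 0.1 rad and linear speed of tin below 0.02 m/s and contact force between the fingers and tin below 0.1 N), for 0.2 s.
2. the carton lies on a broad face (angle between carton's own z axis and vertical between 1.47 and 1.67 rad and (angle between carton's own y axis and vertical below 0.1 rad or angle between carton's own y axis and vertical above 3.04 rad) and height (world z) of carton_mid below 0.055 m and linear speed of carton below 0.02 m/s), for 0.2 s.
3. the carton lies fully under the rack (angle between carton's own z axis and vertical between 1.47 and 1.67 rad and (angle between carton's own y axis and vertical below 0.1 rad or angle between carton's own y axis and vertical above 3.04 rad) and height (world z) of carton_mid below 0.055 m and x of each of carton_side_a, carton_side_b, carton_side_c, carton_side_d in the frame of rack above -0.01 m and x of carton_mid in the frame of rack below 0.13 m and y of carton_mid in the frame of rack between -0.06 and 0.06 m), for 0.2 s.
At the end, for the whole second after the job is handed in: The carton lies at rest on a broad face under the rack, no edge sticking out of the mouth by more than 10 mm, its centre within 60 mm of the rack's middle line; the tin stands upright on the mat, within 25 mm of its middle (all of step 3 and horizontal distance between tin and mat below 0.025 m and height (world z) of tin between 0.001 and 0.008 m and angle between tin's own z axis and vertical below 0.1 rad and linear speed of each of tin, carton below 0.02 m/s); the robot touches nothing.
It fails at once if the carton is lifted off the counter (centre above 150 mm) (height (world z) of carton_mid above 0.15 m).
It fails at once if the tin is knocked over (angle between tin's own z axis and vertical above 0.7 rad).
It fails at once if the funnel is shifted by more than 20 mm or tipped (distance of funnel from where it was at the start of the episode above 0.02 m or angle between funnel's own z axis and vertical above 0.4 rad).
It fails at once if the dish is shifted by more than 20 mm or tipped (distance of dish from where it was at the start of the episode above 0.02 m or angle between dish's own z axis and vertical above 0.4 rad).
It fails at once if the timer is shifted by more than 20 mm or tipped (distance of timer from where it was at the start of the episode above 0.02 m or angle between timer's own z axis and vertical above 0.4 rad).
It also fails if it takes over 72 s, if anything falls off the work surface, if the arm or the gripper's body presses on something with over 40 N, if the wrist force passes 120 N, or if a joint passes its speed limit or range.

## Working session

There is one attempt and no reset: what is moved stays moved. The work goes in short steps, Python scripts to look and compute and a tool call to move; the robot and the scene stay as the last step left them, time stands still between calls to the robot, and variables do not carry over. Pictures are saved under pics/ and viewed, at most 10 in all, crops included, and the job is handed in when it is done.

Besides the shell and the picture viewer there is one more tool, called after "Emit:" as name(argument=value, ...), one argument or row to a line, values as JSON. move_arm: Moves the arm, as the interface text tells. Its arguments: {"type":"object","properties":{"rows":{"type":"string"},"squeeze":{"type":"number"}},"required":["rows"]}

```bash
mkdir -p pics; ls
cat > h.py <<'E'
import numpy as np, cv2
from station import arm
from scipy.spatial.transform import Rotation as R
def world(name,d):
    m=arm.camera_model(name);K=m["mtx"];T=np.linalg.inv(m["camera_from_world"])
    v,u=np.mgrid[:480,:640];P=np.stack([(u-K[0][2])/K[0][0]*d,(v-K[1][2])/K[1][1]*d,d],-1)
    W=P@T[:3,:3].T+T[:3,3];W[d==0]=np.nan;return W
E
python3 - <<'E'
from h import *
for n in("scene","side"):
    p,d=arm.grab_frame(n);cv2.imwrite(f"pics/{n}0.png",p);np.save(f"{n}0.npy",d);np.save(f"{n}0w.npy",world(n,d))
    print(n,np.linalg.inv(arm.camera_model(n)["camera_from_world"])[:3,3])
print(arm.get_state())
E
```

```text
pics
scene [0.93390937 0.56655582 1.06705133]
side [0.39888048 0.57292648 0.82890603]
{'t': 0.1, 'q': array([ 1.45613653e+00,  3.59321718e-01,  1.11244432e-02, -2.70682340e-04,
       -1.22408587e+00, -2.88121966e-01]), 'qd': array([-0.00019999,  0.00079713,  0.00352211,  0.00172391, -0.00109241,
        0.00061885]), 'joint_efforts': array([-1.30769084e-03, -5.84164345e+01,  2.93754601e+01,  7.01552063e+00,
        1.02428271e-02, -4.98003226e-05]), 'eef_pos': array([0.26444169, 0.62057782, 0.23370768]), 'ee_rot': array([ 3.14009481e+00, -1.78534824e-04, -4.02873798e-01]), 'force': array([0.03772879, 0.25182311, 0.14093509]), 'moment': array([-0.01808398,  0.00200996, -0.03039584]), 'gripper_force': 0.0, 'width': 0.08787575688937675}
```

View pics/scene0.png

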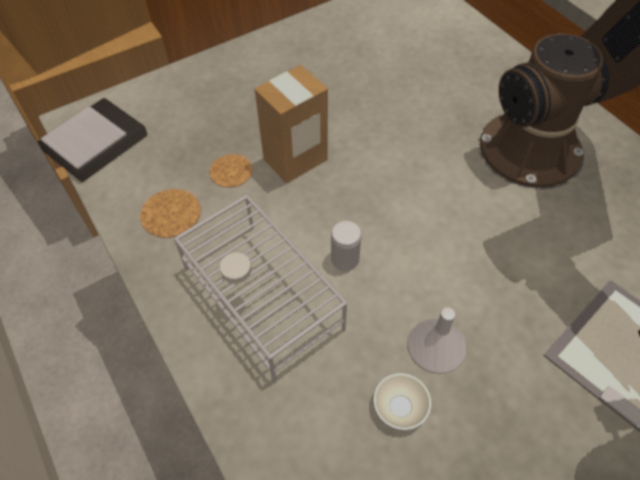

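View pics/side0.png

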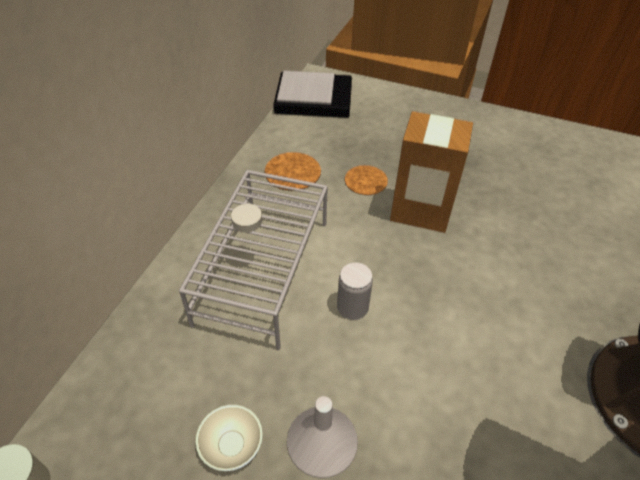

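The scene view shows the carton around (293,120), the tin (346,245), the rack (262,280), the timer (235,266), the funnel (438,340) and the dish (402,402). There are two cork mats, at (170,212) (larger) and (230,170) (smaller), so I measure both diameters next.

Run:
```python
from h import *
W={n:np.load(n+"0w.npy") for n in("scene","side")}
I={n:cv2.imread(f"pics/{n}0.png") for n in W}
def roi(n,u0,u1,v0,v1,z0,z1,sel=None):
    w=W[n][v0:v1,u0:u1].reshape(-1,3);c=I[n][v0:v1,u0:u1].reshape(-1,3).astype(int)
    k=(w[:,2]>z0)&(w[:,2]<z1)
    if sel: k&=sel(c)
    return w[k]
org=lambda c:(c[:,2]-c[:,0]>70)
def rect(p):
    r=cv2.minAreaRect((p[:,:2]*1000).astype(np.float32));return np.round(r[0],1),np.round(r[1],1),round(r[2],1),len(p),np.round(np.median(p[:,2]),4)
for n,L in {"scene":dict(big=(130,210,180,245),small=(205,255,150,190)),"side":dict(big=(260,325,150,190),small=(340,392,160,200))}.items():
    for k,b in L.items(): print(n,k,rect(roi(n,*b,-.01,.02,org)))
for n,b in {"scene":(250,335,60,185),"side":(385,480,105,235)}.items():
    print(n,"carton top",rect(roi(n,*b,.212,.23)))
    p=roi(n,*b,.03,.205,lambda c:c[:,0]>-1); print(n,"carton all",rect(p))
for n,b in {"scene":(325,368,215,275),"side":(332,378,258,322)}.items():
    print(n,"tin top",rect(roi(n,*b,.094,.11)),"all",rect(roi(n,*b,.015,.11)))
for n,b in {"scene":(165,330,190,385),"side":(175,332,165,350)}.items():
    p=roi(n,*b,.105,.122); print(n,"rack",rect(p)); 
for n,b in {"scene":(215,255,250,283),"side":(228,265,203,232)}.items():
    print(n,"timer",rect(roi(n,*b,.128,.145)))
for n,b in {"scene":(400,475,300,375),"side":(280,365,390,480)}.items():
    print(n,"funnel",rect(roi(n,*b,.01,.14)))
for n,b in {"scene":(365,440,370,440),"side":(190,270,400,478)}.items():
    print(n,"dish",rect(roi(n,*b,.02,.05)))
c=np.hstack([cv2.resize(I["scene"][140:260,120:270],(600,480),interpolation=2)]);cv2.imwrite("pics/mats.png",c)
```

```text
scene big (array([ 793.5, -286.3]), array([128.9, 131.5]), 2.8, 2151, np.float64(0.005))
scene small (array([ 623.8, -324.4]), array([95.9, 96.1]), 89.6, 1037, np.float64(0.0038))
side big (array([ 796.6, -293.9]), array([133.9, 131.7]), 6.9, 1374, np.float64(0.0044))
side small (array([ 627.1, -324.2]), array([103. , 101.4]), 65.8, 994, np.float64(0.003))
scene carton top (array([ 482.5, -270.9]), array([122.2, 100.2]), 4.6, 2032, np.float64(0.2199))
scene carton all (array([ 502.6, -240.2]), array([ 78.8, 150.4]), 56.8, 3850, np.float64(0.1246))
side carton top (array([ 481.8, -269.2]), array([120.3,  98.7]), 5.2, 2130, np.float64(0.219))
side carton all (array([ 477.9, -221.8]), array([120.1,  10.8]), 4.9, 4152, np.float64(0.1257))
scene tin top (array([539. ,  21.7]), array([58.1, 52.6]), 55.1, 540, np.float64(0.0995)) all (array([539.2,  23. ]), array([57.5, 59.4]), 15.9, 1217, np.float64(0.089))
side tin top (array([537.7,  23.2]), array([54. , 54.9]), 32.3, 652, np.float64(0.099)) all (array([536.7,  24.8]), array([58.5, 57.2]), 68.0, 1568, np.float64(0.0873))
scene rack (array([727.6,   9.2]), array([173.3, 317.4]), 5.8, 4620, np.float64(0.1138))
side rack (array([727.2,  11. ]), array([172.6, 318. ]), 6.0, 4864, np.float64(0.1133))
scene timer (array([761.5,  -8.7]), array([56.2, 53.9]), 55.3, 667, np.float64(0.1338))
side timer (array([761.3,  -5.7]), array([55.1, 56. ]), 6.1, 579, np.float64(0.1336))
scene funnel (array([514.5, 286.5]), array([136.8, 105.3]), 40.6, 2426, np.float64(0.0391))
side funnel (array([499.7, 278.9]), array([103.2, 101.7]), 20.1, 3696, np.float64(0.0387))
scene dish (array([627.5, 332.1]), array([97.8, 98.2]), 79.8, 976, np.float64(0.0304))
side dish (array([627.7, 333.9]), array([98.1, 97.5]), 75.8, 1322, np.float64(0.0305))
```

View pics/mats.png

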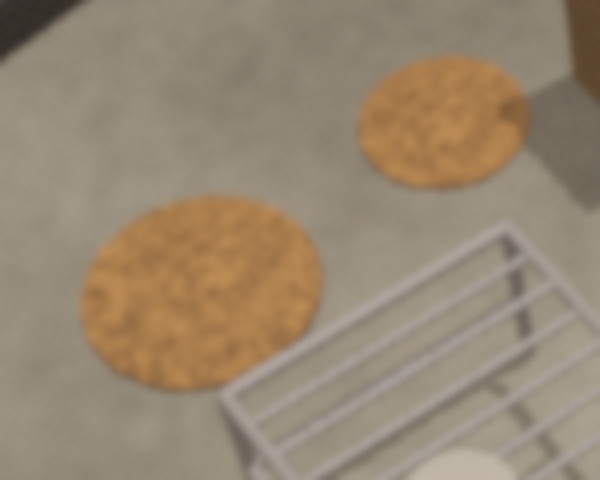

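The small mat at scene pixel (230,170) measures about 100 mm, so it is the one meant. The one at (170,212) measures about 132 mm and is the look-alike. The crop confirms both. I start moving towards the tin.

Emit:
move_arm(
  rows="0 0 -7.7 0 0 0 0.0876; 0 0 -7.7 0 0 0 0.0876; 0 0 -7.7 0 0 0 0.0876; 0 0 0 0.025 0.054 0 0.0876; 0 0 0 0.025 0.054 0 0.0876; 0 0 0 0.025 0.054 0 0.0876; 0 0 0 0.025 0.054 0 0.0876; 0 0 0 0.025 0.054 0 0.0876",
  squeeze=20,
)

```text
t: 1.1
eef_pos: [0.39, 0.3491, 0.2344]
ee_rot: [3.141, 0.0, 0.001]
force: [1.3, 0.8, -0.1]
width: 0.0876
gripper_force: 0.0
```

Emit:
move_arm(
  rows="0 0 0 0.025 0.054 0 0.0876; 0 0 0 0.025 0.054 0 0.0876; 0 0 0 0.025 0.054 0 0.0876; 0 0 0 0.025 0.054 0 0.0876; 0 0 0 0.025 0.054 0 0.0876; 0 0 0 0.024 0.058 0 0.0876; 0 0 0 0 0 0 0.0876; 0 0 0 0 0 0 0.0876",
)

```text
t: 2.1
eef_pos: [0.5385, 0.023, 0.2342]
ee_rot: [3.142, 0.001, -0.001]
force: [0.1, -0.3, -0.0]
width: 0.0877
gripper_force: 0.0
```

Emit:
move_arm(
  rows="0 0 0 0 0 0.05 0.0876; 0 0 0 0 0 0.05 0.0876; 0 0 0 0 0 0.04 0.0876; 0 0 0 0 0 0.028 0.0876; 0 0 0 0 0 0 0.05; 0 0 0 0 0 0 0.05; 0 0 0 0 0 0 0.05; 0 0 0 0 0 0 0.05",
)

```text
t: 3.1
eef_pos: [0.5397, 0.0237, 0.068]
ee_rot: [-3.141, -0.003, 0.001]
force: [-0.9, 0.5, 5.6]
width: 0.0592
gripper_force: 20.0
```

Emit:
move_arm(
  rows="0 0 0 0 0 0 0.05; 0 0 0 0 0 0 0.05; 0 0 0 0 0 -0.03 0.05; 0 0 0 0 0 -0.03 0.05; 0 0 0 0 0 0 0.05",
)

```text
t: 3.72
eef_pos: [0.5401, 0.0237, 0.129]
ee_rot: [-3.14, -0.004, 0.0]
force: [-0.5, -0.4, -2.9]
width: 0.0592
gripper_force: 20.0
```

Emit:
move_arm(
  rows="0 0 0 0 0 -0.035 0.05; 0 0 0 0 0 -0.035 0.05; 0 0 0 0.022 0.044 0 0.05; 0 0 0 0.022 0.044 0 0.05; 0 0 0 0.022 0.044 0 0.05; 0 0 0 0.02 0.044 0 0.05; 0 0 0 0 0.044 0 0.05; 0 0 0 0 0.044 0 0.05",
)

```text
t: 4.72
eef_pos: [0.6242, -0.2419, 0.1947]
ee_rot: [-3.141, 0.002, -0.0]
force: [-0.1, 1.1, -2.3]
width: 0.059
gripper_force: 20.0
```

Emit:
move_arm(
  rows="0 0 0 0 0.044 0 0.05; 0 0 0 0 0.04 0 0.05; 0 0 0 0 0 0.04 0.05; 0 0 0 0 0 0.04 0.05; 0 0 0 0 0 0 0.05; 0 0 0 0 0 0 0.05",
)

```text
t: 5.48
eef_pos: [0.6255, -0.3249, 0.1175]
ee_rot: [3.141, -0.001, 0.001]
force: [0.4, -0.0, -1.4]
width: 0.0592
gripper_force: 20.0
```

Run:
```python
from h import *
I=[]
for n in("scene","side"):
    p,d=arm.grab_frame(n);I.append(p[60:300,120:440]);np.save(n+"1w.npy",world(n,d))
cv2.imwrite("pics/a1.png",np.vstack(I))
s=arm.get_state();print(s["eef_pos"],s["ee_rot"],s["q"])
```

```text
[ 0.6260982  -0.32489368  0.11867286] [ 3.14053509e+00 -2.88633072e-03  9.52653307e-04] [-2.03042343e-01  4.87726654e-01 -6.05296101e-02  5.29333329e-04
 -1.01949940e+00  1.77451322e+00]
```

View pics/a1.png

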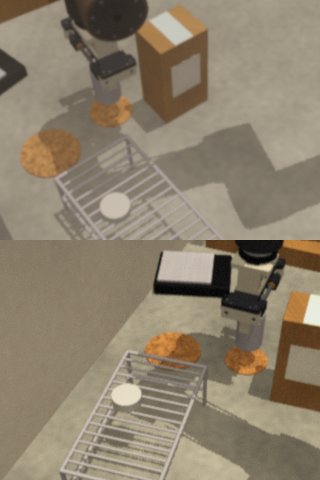

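The picture shows the tin hanging over the small mat (crop (110,100) in the upper half) and the carton still upright with clearance. I lower it now.

Emit:
move_arm(
  rows="0 0 0 0 0 0.025 0.05; 0 0 0 0 0 0.014 0.05; 0 0 0 0 0 0.004 0.05; 0 0 0 0 0 0.002 0.05; 0 0 0 0 0 0 0.05; 0 0 0 0 0 0 0.05",
)

```text
t: 6.32
eef_pos: [0.6252, -0.3248, 0.0722]
ee_rot: [3.141, -0.001, 0.0]
force: [0.1, 0.2, -0.5]
width: 0.0589
gripper_force: 20.0
```

Emit:
move_arm(
  rows="0 0 0 0 0 0.001 0.05; 0 0 0 0 0 0 0.05; 0 0 0 0 0 0 0.0876; 0 0 0 0 0 0 0.0876; 0 0 0 0 0 0 0.0876; 0 0 0 0 0 0 0.0876; 0 0 0 0 0 0 0.0876; 0 0 0 0 0 0 0.0876",
)

```text
t: 7.32
eef_pos: [0.6248, -0.3247, 0.0705]
ee_rot: [-3.142, 0.0, 0.0]
force: [-0.3, 0.0, -0.3]
width: 0.0876
gripper_force: 0.0
```

Emit:
move_arm(
  rows="0 0 0 0 0 -0.03 0.0876; 0 0 0 0 0 -0.05 0.0876; 0 0 0 0 0 -0.05 0.0876; 0 0 0 0 0 -0.05 0.0876; 0 0 0 0 0 -0.03 0.0876; 0 0 10 0 0 0 0.04; 0 0 10 0 0 0 0.04; 0 0 10 0 0 0 0.04",
)

```text
t: 8.32
eef_pos: [0.6248, -0.3246, 0.2807]
ee_rot: [-3.141, -0.0, -0.529]
force: [0.6, -0.3, -0.5]
width: 0.0635
gripper_force: 0.0
```

Emit:
move_arm(
  rows="0 0 10.6 0 0 0 0.04; 0 0 10.6 0 0 0 0.04; 0 0 10.6 0 0 0 0.04; 0 0 10.6 0 0 0 0.04; 0 0 10.6 0 0 0 0.04; 0 0 1.8 0.011 0.046 0 0.04; 0 0 0 0.011 0.046 0 0.04; 0 0 0 0.011 0.046 0 0.04",
)

```text
t: 9.32
eef_pos: [0.4895, -0.3717, 0.2805]
ee_rot: [3.142, -0.0, -1.479]
force: [-1.0, -1.4, 0.3]
width: 0.0397
gripper_force: 0.0
```

Emit:
move_arm(
  rows="0 0 0 0 0 0 0.04; 0 0 0 0 0 0.03 0.04; 0 0 0 0 0 0.03 0.04; 0 0 0 0 0 0.028 0.04; 0 0 0 0 0 0 0.04; 0 0 0 0 0 0 0.04",
)

```text
t: 10.07
eef_pos: [0.4918, -0.3718, 0.1937]
ee_rot: [-3.141, -0.001, -1.479]
force: [-0.0, -0.5, 0.4]
width: 0.0401
gripper_force: 0.0
```

Run:
```python
from h import *
I=[]
for n in("scene","side"):
    p,d=arm.grab_frame(n);W=world(n,d);I.append(p[20:320,120:520])
    m=(W[...,2]>.205)&(W[...,2]<.226)&(abs(W[...,0]-.48)<.08)&(W[...,1]<-.2)&(W[...,1]>-.33);q=W[m];print("carton",cv2.minAreaRect((q[:,:2]*1000).astype(np.float32)))
    m=(W[...,2]>.08)&(W[...,2]<.115)&(abs(W[...,0]-.625)<.05)&(abs(W[...,1]+.325)<.05);q=W[m];print("tin",cv2.minAreaRect((q[:,:2]*1000).astype(np.float32)),np.median(q[:,2]))
cv2.imwrite("pics/a2.png",np.hstack(I))
```

```text
carton ((482.4168395996094, -270.3977355957031), (122.75394439697266, 100.38704681396484), 4.4400954246521)
tin ((624.4871826171875, -322.54962158203125), (57.38597869873047, 58.375518798828125), 9.160187721252441) 0.10214791533949014
carton ((481.962890625, -268.8084411621094), (119.92567443847656, 100.59612274169922), 5.102883338928223)
tin ((622.7427978515625, -319.99835205078125), (56.93159103393555, 57.78821563720703), 44.96582794189453) 0.10157843943767897
```

View pics/a2.png

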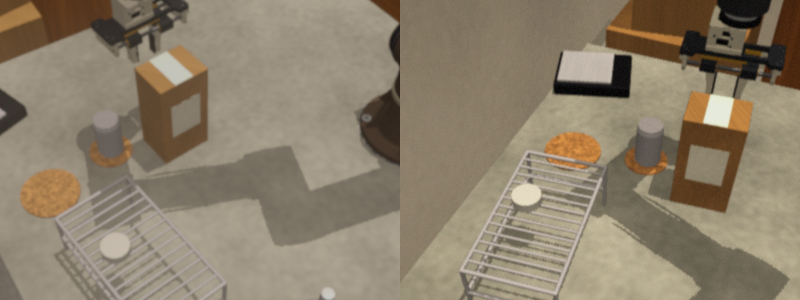

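The picture shows the tin standing on the small mat ((105,150) left half), the carton upright, and the gripper behind its far face. I push towards +y.

Emit:
move_arm(
  rows="0 0 0 -0.02 0 0 0.04; 0 0 0 -0.015 0 0 0.04; 0 0 0 -0.01 0 0 0.04; 0 0 0 -0.008 0 0 0.04; 0 0 0 -0.008 0 0 0.04; 0 0 0 -0.008 0 0 0.04",
)

```text
t: 10.92
eef_pos: [0.4847, -0.3024, 0.1926]
ee_rot: [-3.141, -0.0, -1.48]
force: [0.1, -0.8, 0.6]
width: 0.0401
gripper_force: 0.6
```

```bash
cat > c.py <<'E'
from h import *
import sys
for n in("scene","side"):
    p,d=arm.grab_frame(n);W=world(n,d);b=p.astype(int)
    m=(b[...,2]-b[...,0]>35)&(W[...,2]>.03)&(W[...,2]<.25)&(W[...,0]>.3)&(W[...,0]<.85)&(abs(W[...,1])<.45)
    q=W[m];print(n,"carton pts",len(q),"min",np.percentile(q,1,0).round(3),"max",np.percentile(q,99,0).round(3))
    h=np.percentile(q[:,2],95);t=q[abs(q[:,2]-h)<.012];r=cv2.minAreaRect((t[:,:2]*1000).astype(np.float32));print("  top z",h.round(3),np.round(r[0],1),np.round(r[1],1),round(r[2],1))
s=arm.get_state();print(s["t"],s["eef_pos"],s["ee_rot"],s["force"])
E
python3 c.py
```

```text
scene carton pts 4292 min [ 0.419 -0.293  0.033] max [ 0.544 -0.188  0.232]
  top z 0.229 [ 479.8 -241.3] [122.6 106.4] 4.7
side carton pts 4954 min [ 0.418 -0.282  0.031] max [0.762 0.351 0.231]
  top z 0.229 [ 479.2 -238.5] [120.  106.1] 4.7
11.025 [ 0.48441983 -0.30200014  0.19240682] [ 3.14124742e+00  4.47641005e-04 -1.47925065e+00] [ 0.75928849 -0.3630633   0.32662237]
```

Emit:
move_arm(
  rows="0 0 0 -0.008 0 0 0.04; 0 0 0 -0.008 0 0 0.04; 0 0 0 -0.008 0 0 0.04; 0 0 0 -0.008 0 0 0.04; 0 0 0 -0.008 0 0 0.04; 0 0 0 -0.008 0 0 0.04; 0 0 0 -0.008 0 0 0.04; 0 0 0 -0.008 0 0 0.04",
)

```text
t: 12.02
eef_pos: [0.4787, -0.2385, 0.1925]
ee_rot: [3.142, 0.0, -1.48]
force: [0.2, -0.6, 0.3]
width: 0.0398
gripper_force: 0.0
```

```bash
python3 c.py
```

```text
scene carton pts 3294 min [ 0.411 -0.269  0.036] max [ 0.542 -0.088  0.229]
  top z 0.225 [ 472.4 -148.5] [120.8  36.5] 1.1
side carton pts 3521 min [ 0.408 -0.142  0.031] max [0.769 0.361 0.218]
  top z 0.215 [ 469.1 -122. ] [119.5  23.7] 6.4
12.125 [ 0.47876712 -0.23830354  0.19264229] [-3.14145066e+00  1.14628364e-04 -1.47900456e+00] [0.57608935 0.35615228 0.58581511]
```

Falling now; wait for it to settle and measure.

Emit:
move_arm(
  rows="0 0 0 0 0 0 0.04; 0 0 0 0 0 0 0.04; 0 0 0 0 0 0 0.04; 0 0 0 0 0 0 0.04; 0 0 0 0 0 0 0.04; 0 0 0 0 0 0 0.04; 0 0 0 0 0 0 0.04; 0 0 0 0 0 0 0.04",
)

```text
t: 13.12
eef_pos: [0.4788, -0.239, 0.1926]
ee_rot: [3.142, -0.0, -1.48]
force: [0.3, 0.2, -0.1]
width: 0.0399
gripper_force: 0.0
```

```bash
python3 c.py
```

```text
scene carton pts 5118 min [ 0.403 -0.211  0.032] max [0.535 0.01  0.099]
  top z 0.098 [ 468.  -104.7] [123.6 224.5] 4.8
side carton pts 6225 min [ 0.402 -0.209  0.031] max [0.757 0.344 0.116]
  top z 0.096 [591.4 -92. ] [369.4 225.1] 4.8
13.225 [ 0.47881358 -0.23903237  0.19256453] [-3.14158325e+00 -8.48786682e-06 -1.47963896e+00] [-0.72430833 -0.24137576 -0.26695476]
```

Emit:
move_arm(
  rows="0 0 0 0.03 0 0 0.06; 0 0 0 0 0 0.046 0.06; 0 0 0 0 0 0.046 0.06; 0 0 0 0 0 0.045 0.06; 0 0 0 -0.02 0 0 0.06; 0 0 0 -0.015 0 0 0.06; 0 0 0 -0.012 0 0 0.06; 0 0 0 -0.012 0 0 0.06",
)

```text
t: 14.22
eef_pos: [0.4767, -0.2096, 0.0563]
ee_rot: [-3.14, -0.0, -1.479]
force: [1.2, -3.0, 0.2]
width: 0.06
gripper_force: 1.0
```

Emit:
move_arm(
  rows="0 0 0 -0.012 0 0 0.06; 0 0 0 -0.012 0 0 0.06; 0 0 0 -0.012 0 0 0.06; 0 0 0 -0.012 0 0 0.06; 0 0 0 -0.012 0 0 0.06; 0 0 0 -0.006 0 0 0.06; 0 0 0 0 0 0 0.06",
)

```text
t: 15.1
eef_pos: [0.4699, -0.1438, 0.0553]
ee_rot: [3.141, 0.0, -1.479]
force: [-0.3, -0.1, 1.1]
width: 0.0601
gripper_force: 0.0
```

```bash
python3 c.py
```

```text
scene carton pts 5569 min [ 0.395 -0.129  0.032] max [0.528 0.092 0.124]
  top z 0.098 [459.7 -22.6] [122.7 224.5] 5.6
side carton pts 7986 min [ 0.393 -0.138  0.031] max [0.732 0.329 0.141]
  top z 0.097 [600.6 -21.8] [401.9 265.8] 5.2
15.2 [ 0.46996374 -0.14422343  0.05531298] [ 3.14104884e+00  2.88482540e-04 -1.47954344e+00] [ 1.17896682 -0.28194988 -0.30484512]
```

Emit:
move_arm(
  rows="0 0 0 0.02 0 0 0.0876; 0 0 0 0 0 -0.06 0.0876; 0 0 0 0 0 -0.06 0.0876; 0 0 -10.1 0 0 0 0.0876; 0 0 -10.1 0 0 0 0.0876; 0 0 -10.1 0 0 0 0.0876; 0 0 -10.1 0 0 0 0.0876; 0 0 -10.1 0 0 0 0.0876",
)

```text
t: 16.2
eef_pos: [0.4717, -0.1645, 0.1753]
ee_rot: [3.142, 0.001, -0.593]
force: [0.3, -0.9, -0.5]
width: 0.0877
gripper_force: 0.0
```

Emit:
move_arm(
  rows="0 0 -10 0 0 0 0.0876; 0 0 -10 0 0 0 0.0876; 0 0 -10 0 0 0 0.0876; 0 0 -10 0 0 0 0.0876; 0 0 0 -0.031 -0.047 0 0.0876; 0 0 0 -0.031 -0.047 0 0.0876; 0 0 0 -0.031 -0.048 0 0.0876; 0 0 0 0 0 0 0.0876",
)

```text
t: 17.2
eef_pos: [0.3635, -0.0301, 0.1757]
ee_rot: [-3.14, -0.001, 0.105]
force: [0.1, -0.2, 0.3]
width: 0.0874
gripper_force: 0.0
```

```bash
python3 -c "
from h import *
s=arm.get_state();print(s['q'],s['eef_pos'],s['ee_rot'])"
```

```text
[ 4.69956937e-01 -1.35119514e-01 -7.02089991e-01 -9.74338393e-04
 -1.00239156e+00  1.20675850e+00] [ 0.36351298 -0.03014842  0.17572859] [-3.14031403e+00 -1.04746291e-03  1.05394554e-01]
```

Emit:
move_arm(
  rows="0 0 0 0 0 0.04 0.0876; 0 0 0 0 0 0.04 0.0876; 0 0 0 0 0 0.025 0.0876; 0 0 0 0 0 0 0.0876",
)

```text
t: 17.7
eef_pos: [0.3642, -0.0335, 0.0692]
ee_rot: [3.14, 0.004, 0.098]
force: [-0.6, -0.3, 1.1]
width: 0.0877
gripper_force: 0.0
```

```bash
python3 -c "
from h import *
s=arm.get_state();print(s['q'],s['eef_pos'],s['ee_rot'],s['force'])"
```

```text
[ 4.60210555e-01  3.66548211e-02 -8.54971337e-01 -2.88986339e-04
 -6.83902374e-01  1.20928800e+00] [ 0.36421223 -0.03345285  0.06919974] [3.14008872 0.00449056 0.09847443] [-0.56680865 -0.27209627  1.11851679]
```

Emit:
move_arm(
  rows="0 0 0 0.015 0 0 0.0876; 0 0 0 0.012 0 0 0.0876; 0 0 0 0.016 0 0 0.0876; 0 0 0 0.02 0 0 0.0876; 0 0 0 0.02 0 0 0.0876; 0 0 0 0.02 0 0 0.0876; 0 0 0 0.02 0 0 0.0876; 0 0 0 0.02 0 0 0.0876",
)

```text
t: 18.7
eef_pos: [0.5089, -0.0182, 0.0707]
ee_rot: [3.142, 0.0, 0.1]
force: [-3.6, -0.2, 2.1]
width: 0.0876
gripper_force: 1.5
```

Emit:
move_arm(
  rows="0 0 0 0.01 0 0 0.0876; 0 0 0 -0.02 0 0 0.0876; 0 8 0 -0.01 0 0 0.0876; 0 8 0 -0.01 0 0 0.0876; 0 8 0 0 0 0 0.0876; 0 0 0 0 0 0 0.0876",
)

```text
t: 19.45
eef_pos: [0.4917, -0.0339, 0.0902]
ee_rot: [-3.1, -0.388, 0.1]
force: [-0.1, -0.1, -0.2]
width: 0.0873
gripper_force: 0.0
```

```bash
cat > r.py <<'E'
from h import *
a=.103;O=np.array([.646,.0016]);A=np.array([[np.cos(a),np.sin(a)],[-np.sin(a),np.cos(a)]])
out=[]
for n in("scene","side"):
    p,d=arm.grab_frame(n);W=world(n,d);out.append(p[100:400,120:520]);b=p.astype(int)
    m=(b[...,2]-b[...,0]>35)&(W[...,2]>.08)&(W[...,2]<.104)&(W[...,0]>.3)&(W[...,0]<.85)&(abs(W[...,1]-.0)<.17)
    q=W[m];u=(q[:,:2]-O)@A.T;r=cv2.minAreaRect((q[:,:2]*1000).astype(np.float32))
    print(n,len(q),np.round(r[0],1),np.round(r[1],1),round(r[2],1),"rack frame min/max",np.percentile(u,1,0).round(3),np.percentile(u,99,0).round(3))
cv2.imwrite("pics/last.png",np.hstack(out))
s=arm.get_state();print(s["t"],s["eef_pos"],s["ee_rot"],s["q"],"tcp rack",(A@(s["eef_pos"][:2]-O)).round(4))
E
python3 r.py
```

```text
scene 3896 [590.3  -8.4] [121.5 222.3] 5.8 rack frame min/max [-0.115 -0.112] [0.003 0.105]
side 4973 [570.6  -9.2] [155.  223.5] 5.8 rack frame min/max [-0.116 -0.11 ] [-0.     0.107]
19.55 [ 0.49031451 -0.03423775  0.08817779] [-3.10207187 -0.38248591  0.09971812] [ 0.34557056  0.03816519 -1.01538602  0.36894837 -0.14593901  0.97734879] tcp rack [-0.1585 -0.0196]
```

View pics/last.png

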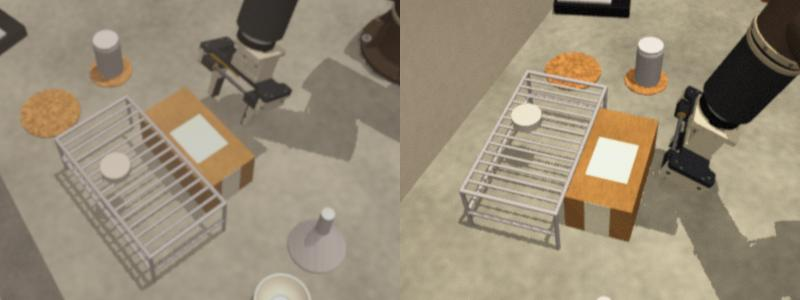

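The picture shows the carton aligned at the rack's mouth (left half (195,140)), with the timer, tin and funnel in place. The tilt ran into the joint 3 range, so I untilt partly, push further and tilt later.

```bash
cat > go.py <<'E'
from h import *
import sys
# target rack x,y, z, tilt deg, -> tool-frame rotvec and shift (shift applied before turning)
a=.103;O=np.array([.646,.0016]);rx,ry,z,t=map(float,sys.argv[1:5])
s=arm.get_state();C=R.from_euler("xyz",s["ee_rot"])
T=R.from_euler("xyz",[np.pi,0,a])*R.from_euler("y",t,degrees=True)
P=np.r_[O+[rx*np.cos(a)-ry*np.sin(a),rx*np.sin(a)+ry*np.cos(a)],z]
print("turn",np.degrees((C.inv()*T).as_rotvec()).round(1),"shift before turn",C.inv().apply(P-s["eef_pos"]).round(4),"shift after turn",T.inv().apply(P-s["eef_pos"]).round(4))
f=T.inv().apply([np.cos(a),np.sin(a),0]);print("forward in tool",f.round(4))
E
python3 go.py -0.15 0 0.07 8
```

```text
turn [ -2.2 -13.9   0.1] shift before turn [ 0.0011 -0.0189  0.0208] shift after turn [ 0.0059 -0.0196  0.0192]
forward in tool [0.9903 0.     0.1392]
```

Emit:
move_arm(
  rows="-1.1 -7 0 0 0 0 0.0876; -1.1 -7 0 0 0 0 0.0876; 0 0 0 0.006 -0.02 0.019 0.0876; 0 0 0 0 0 0 0.0876; 0 0 0 0.015 0 0.002 0.0876; 0 0 0 0.015 0 0.002 0.0876; 0 0 0 0.015 0 0.002 0.0876; 0 0 0 0.015 0 0.002 0.0876",
)

```text
t: 20.55
eef_pos: [0.5577, -0.0069, 0.0702]
ee_rot: [3.141, -0.138, 0.105]
force: [-0.6, 0.1, -1.7]
width: 0.0876
gripper_force: 0.7
```

Emit:
move_arm(
  rows="0 0 0 0.015 0 0.002 0.0876; 0 0 0 0.012 0 0.002 0.0876; 0 0 0 0 0 0 0.0876; 0 0 0 -0.01 0 0 0.0876; 0 0 0 0 0 0 0.0876",
)

```text
t: 21.18
eef_pos: [0.5728, -0.0051, 0.0686]
ee_rot: [-3.142, -0.138, 0.106]
force: [-0.4, 0.3, 0.3]
width: 0.0879
gripper_force: 0.0
```

```bash
python3 r.py; python3 go.py -0.085 0 0.06 20;python3 go.py -0.085 0 0.06 25
```

```text
scene 3699 [658.   -1.9] [121.8 223.6] 5.9 rack frame min/max [-0.048 -0.112] [0.071 0.106]
side 3773 [640.3  -1.9] [155.3 224. ] 6.3 rack frame min/max [-0.048 -0.11 ] [0.07  0.108]
21.275 [ 0.57383912 -0.00484572  0.06901748] [ 3.14158064 -0.13891345  0.10595836] [ 0.3551345   0.28875545 -0.55963789  0.0615632  -0.58860549  1.27270059] tcp rack [-0.0724  0.001 ]
turn [-0.  12.   0.2] shift before turn [-0.0137  0.001   0.0072] shift after turn [-0.0149  0.001   0.0042]
forward in tool [ 0.9397 -0.      0.342 ]
turn [-0.  17.   0.2] shift before turn [-0.0137  0.001   0.0072] shift after turn [-0.0152  0.001   0.0029]
forward in tool [ 0.9063 -0.      0.4226]
```

Emit:
move_arm(
  rows="0 0 0 -0.015 -0.001 0.007 0.0876; 0 8.5 0 0 0 0 0.0876; 0 8.5 0 0 0 0 0.0876; 0 0 0 0 0 0 0.0876",
)

```text
t: 21.78
eef_pos: [0.5551, -0.0106, 0.073]
ee_rot: [-3.133, -0.355, 0.107]
force: [-0.6, -1.9, 0.2]
width: 0.0873
gripper_force: 0.0
```

```bash
python3 go.py -0.002 0 0.057 25; python3 -c "
from h import *
s=arm.get_state();print(s['q'],s['eef_pos'],s['ee_rot'])"
```

```text
turn [-0.6  4.7  0.2] shift before turn [ 0.0786 -0.002   0.0462] shift after turn [ 0.0745 -0.0028  0.0524]
forward in tool [ 0.9063 -0.      0.4226]
[ 0.32384106  0.16946877 -0.94732426  0.56206558 -0.12414803  0.80873501] [ 0.55507753 -0.01063424  0.07297392] [-3.13271713 -0.35464076  0.1071366 ]
```

```bash
python3 go.py -0.062 0 0.062 20.3
```

```text
turn [-0.6 -0.   0.2] shift before turn [ 0.0241 -0.0025  0.0206] shift after turn [ 0.024  -0.0028  0.0206]
forward in tool [ 0.9379 -0.      0.3469]
```

Emit:
move_arm(
  rows="-0.6 0 0.2 0.012 -0.001 0.01 0.0876; 0 0 0 0.012 -0.002 0.01 0.0876; 0 0 0 0.012 0 0.004 0.0876; 0 0 0 0.012 0 0.004 0.0876; 0 0 0 0 0 0 0.0876",
)

```text
t: 22.4
eef_pos: [0.6143, -0.0, 0.0649]
ee_rot: [-3.138, -0.354, 0.101]
force: [-1.0, 0.1, -0.3]
width: 0.0876
gripper_force: 0.0
```

```bash
python3 go.py -0.002 0 0.059 22; python3 -c "
from h import *
s=arm.get_state();print(s['q'],s['eef_pos'],s['ee_rot'],s['force'])"
```

```text
turn [-0.2  1.7 -0.1] shift before turn [0.0258 0.0016 0.0158] shift after turn [0.0253 0.0016 0.0166]
forward in tool [ 0.9272 -0.      0.3746]
[ 0.32980255  0.26863482 -0.80671339  0.4671089  -0.16711727  0.89403321] [ 6.14306078e-01 -2.53733781e-05  6.48911190e-02] [-3.13776093 -0.35364394  0.10074073] [-1.03782612  0.09326825 -0.27117441]
```

Emit:
move_arm(
  rows="0 1.7 0 0.008 0.001 0.006 0.0876; 0 0 0 0.008 0 0.005 0.0876; 0 0 0 0.008 0 0.004 0.0876; 0 0 0 0 0 0 0.0876; 0 0 0 0 0 0 0.0876",
)

```text
t: 23.02
eef_pos: [0.6412, -0.0004, 0.0633]
ee_rot: [-3.134, -0.375, 0.101]
force: [0.3, 0.1, 0.7]
width: 0.0876
gripper_force: 0.0
```

```bash
python3 r.py
```

```text
scene 3223 [708.7  16.7] [126.8 215.7] 5.5 rack frame min/max [ 0.008 -0.097] [0.127 0.115]
side 2981 [701.6  34.3] [136.6 258.3] 5.5 rack frame min/max [ 0.011 -0.099] [0.125 0.117]
23.125 [ 6.41088644e-01 -5.25993198e-04  6.34457191e-02] [-3.13377843 -0.37538221  0.10147055] [ 0.30262034  0.30085087 -0.78251673  0.51110119 -0.13450238  0.87617716] tcp rack [-0.0051 -0.0016]
```

The carton's front face is about 8 to 10 mm inside the mouth. I retreat and verify.

Emit:
move_arm(
  rows="0 0 0 -0.014 0 -0.006 0.0876; 0 0 0 -0.023 0 -0.01 0.0876; 0 -7 0 -0.023 0 -0.01 0.0876; 0 -7 0 -0.01 0 -0.03 0.0876; 0 0 0 0 0 -0.05 0.0876; 0 0 0 0 0 -0.05 0.0876; 0 0 0 0 0 0 0.0876; 0 0 0 0 0 0 0.0876",
)

```text
t: 24.12
eef_pos: [0.5656, -0.0336, 0.1936]
ee_rot: [3.101, -0.236, 0.089]
force: [0.4, 0.7, -1.4]
width: 0.0873
gripper_force: 0.0
```

```bash
python3 r.py
python3 - <<'E'
from h import *
p,d=arm.grab_frame("scene");W=world("scene",d)
for nm,x,y,z0,z1 in(("tin",.625,-.322,.08,.115),("timer",.7614,-.007,.128,.145),("dish",.6276,.333,.02,.05)):
    q=W[(W[...,2]>z0)&(W[...,2]<z1)&(abs(W[...,0]-x)<.055)&(abs(W[...,1]-y)<.055)];print(nm,cv2.minAreaRect((q[:,:2]*1000).astype(np.float32)))
E
```

```text
scene 3203 [711.2  15.6] [121.8 219.4] 5.9 rack frame min/max [ 0.008 -0.097] [0.126 0.115]
side 3160 [705.8  35.5] [130.  259.4] 6.8 rack frame min/max [ 0.01  -0.099] [0.125 0.117]
24.225 [ 0.56532577 -0.03378526  0.19237354] [ 3.10041009 -0.23344508  0.08933088] [ 0.35197161  0.07775115 -0.54282696  0.14842877 -0.7404784   1.20420293] tcp rack [-0.0839 -0.0269]
tin ((623.226806640625, -322.00958251953125), (61.98780059814453, 57.11742401123047), 50.651309967041016)
timer ((762.3140258789062, -7.933860778808594), (56.54624938964844, 54.61992645263672), 52.96805191040039)
dish ((627.5971069335938, 332.4746398925781), (97.7890625, 97.7481689453125), 88.39864349365234)
```

View pics/last.png

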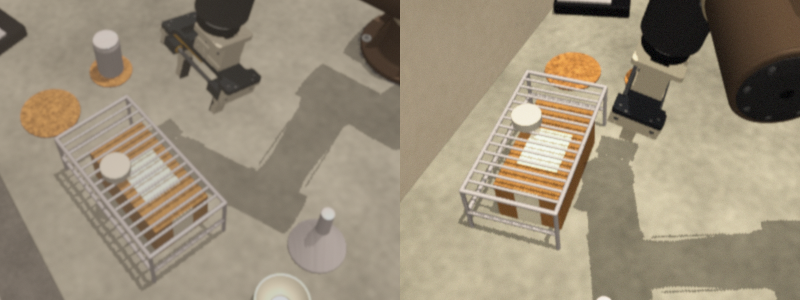

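The picture shows the carton lying fully under the rack (left half (150,185)), the tin on its mat, and the timer and dish where they were. The gripper is clear, so I hand in.

```bash
python3 -c "
from station import arm
print(arm.job_done())"
```

```text
the job is handed in; nothing more can be done
None
```

The job is handed in at about 24 s of the 72 s allowed: the tin stands on the 100 mm mat, the carton lies fully under the rack (front face about 8 mm inside the mouth), and the bystanders were left where they stood; no verdict came back.

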